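# Refit the selector knob of a pulse generator and fire a test pulse

## Task

The black pointer knob has come off the sloping panel of the pulse generator: pick it up, turn it until the flat in its bore matches the flat of the D-shaped shaft, push it fully home on the shaft, and turn it clockwise to its stop. Then flip the lock-off lever on top of the discharge pistol fully forward (towards the brass tip), and only after that squeeze the pistol's paddle fully against its body for about half a second and let go. Leave everything else on the bench where it is.

Things in the scene. Friction and masses are not known exactly. Their poses are not given: they have to be found in the camera images.
- knob: Loose black pointer knob, upright, 90 g. Skirt 42 mm across, 17 mm high; on it a grip bar 14 mm wide (along y), 42 mm long plus a pointed nose (x = -20 to +28 mm), top at 46 mm, white line on its pointer half. Origin: centre of the underside; z up, x to the nose. D-bore in the underside on the z axis, 16 mm deep, 17.4 mm across, its flat on the nose (+x) side, 3.2 mm from the axis.
- shaft_seat (a point): Where the D-shaft's axis meets the panel. z: out along the shaft (30 degrees from vertical, leaning to the operator); x: from the axis out through the flat; turns with the shaft. Steel shaft 16 mm across, 14 mm long, flat 2.5 mm from the axis, last 2 mm stepped in 1 mm. The knob is home with its origin here (underside on the panel) and its x and z along these.
- shaft (a joint): Angle of the D-shaft, 0 to 1.7 rad; grows as it turns clockwise seen by someone facing the panel; clockwise stop at 1.7. At 0.9 the flat faces straight up the slope. Stays where it is left (friction 0.03 N m). A black line on the shaft's end runs to the flat. The knob has up to 0.25 rad of play on it either way.
- generator: White console 200 mm wide (y), fixed. Origin on the bench 85 mm below shaft_seat; x points away from the operator. Panel 200 x 200 mm, sloping 30 degrees from level: low edge at x = -87 mm, 35 mm high, high edge at x = +87 mm, 135 mm high; behind it the case is level to x = +220 mm. Panel fittings stand up to 7 mm proud.
- pistol: Grey discharge pistol, fixed in a cradle. Origin on the bench, on the body's middle plane; x forward to the brass tip, z up. Body y -16 to +16 mm, x -65 to +105 mm, z 20 to 64 mm; base plate under it 85 mm wide, 8 mm high. Left side (+y) a plain flat wall, paddle on the right (-y) side.
- paddle (a joint): Paddle switch of the pistol, 0 (released) to 0.16 rad (fully against the body). Springs back; at paddle_pad about 4 N to start it, 8 N to hold it fully in. Not to be pressed while the lock-off lever is back.
- paddle_pad (a point): Point on the paddle's outer face to squeeze, 42 mm above the bench at the pistol's x = 0; outer face there at y = -32 mm released, -22 mm squeezed. The paddle is a black plate 100 mm long, 6 mm thick, z 25 to 59 mm, on an upright hinge at the pistol's x = +60, y = -16 mm, running back to x = -40 mm.
- lock (a joint): Lock-off lever on top of the pistol: 0 is back (leaning 0.5 rad towards the rear), 1.0 is fully forward (leaning 0.5 rad towards the brass tip). Stays where it is left; friction 0.06 N m.
- lock_tip (a point): Top end of the lock-off lever, a black flat tongue 16 mm wide (y), 7 mm thick, 28 mm long, on a crosswise pivot at x = +75 mm, y = 0, z = 64 mm of the pistol.
- round_knob: Bystander: small black round knob, 28 mm across, 20 mm high, no pointer. Origin under its centre. Leave it.
- test_box: Bystander: aluminium box 70 x 110 x 26 mm with brass sockets. Leave it.
- attenuator: Bystander: steel cylinder 22 mm across, 52 mm high, standing. Leave it.
- tape_roll: Bystander: roll of blue tape, 76 mm across, 19 mm high. Leave it.
- tee: Bystander: brass tee adapter, 36 x 34 x 12 mm. Leave it.
- driver: Bystander: screwdriver, 160 mm long. Leave it.
- mug: Bystander: white mug, 76 mm across, 90 mm high. Leave it.
Things that resemble listed ones, but are neither listed nor needed, are in the scene too. Leave any orange or purple look-alike of the knob alone.

How it is judged:
On the way, in this order (a step that is already met when the one before it is completed fails the run):
1. the knob is fully home on the D-shaft, flat to flat (distance between knob and shaft_seat below 0.004 m and angle between the x axis of knob and the x axis of shaft_seat, either way round below 0.35 rad and angle between the z axis of knob and the z axis of shaft_seat, either way round below 0.1 rad), for 0.2 s.
2. the knob has turned the shaft clockwise to its stop (all of step 1 and value of joint shaft above 1.58 rad), for 0.2 s.
3. the lock-off lever is forward (value of joint lock above 0.8 rad), for 0.2 s.
4. the paddle is squeezed fully against the body (value of joint paddle above 0.125 rad), for 0.3 s.
At the end, for the whole second after the job is handed in: The knob sits home on the D-shaft (origin within 4 mm of the seat, its axis within 0.1 rad and its pointer within 0.35 rad of the shaft's), at rest, the shaft at its clockwise stop (above 1.58 of 1.7 rad), the lock-off lever forward (above 0.8 of 1.0 rad) and the paddle released (below 0.03 rad) (all of step 2 and value of joint lock above 0.8 rad and value of joint paddle below 0.03 rad and linear speed of knob below 0.02 m/s); the robot touches nothing.
It fails at once if the paddle is pressed (above 0.06 rad) while the lock-off lever is not forward (below 0.7 rad) (value of joint paddle above 0.06 rad and value of joint lock below 0.7 rad).
It fails at once if a bystander is moved by more than 40 mm (distance of any of round_knob, test_box, attenuator, tape_roll, tee, driver, mug from where it was at the start of the episode above 0.04 m).
It also fails if it takes over 64 s, if anything falls off the work surface, if the arm or the gripper's body presses on something with over 40 N, if the wrist force passes 120 N, or if a joint passes its speed limit or range.

## Robot

A 6-joint arm with a two-finger parallel gripper is mounted at the origin on the work surface. World frame = base frame: x ahead of the robot, y to its left, z up, the work surface at z = 0. Lengths are in m, angles in rad, forces in N, time in s.
With the tool pointing down it reaches from about 0.225 to 0.725 m from the base axis. Payload 3.1 kg.
Tool frame: the origin (TCP) lies where the fingers leave the gripper's body, on its centre line; the fingertips stand 73 mm ahead of it and the grasp point (between the pads) lies 54 mm ahead of it (robot.tips_ahead is the distance from the TCP to the fingertips, in m); y points along the fingers, z is the direction in which the jaws open and shut, and the axes are right-handed (so a half turn about y gives the same grasp; the last joint's range is limited). The gripper opens to 85 mm and grips with 20 to 120 N. Pads are 22 mm wide; open, the fingers measure 114 mm over their backs; the gripper's body (76 mm by 85 mm) begins 54 mm behind the grasp point. The pads swing forward as they close: fully open they stand 13 mm farther back than shut.
Start: joints at [-1.32, 0.048, 0.099, 1.622, 0, 1.443], TCP at [0.194, -0.488, 0.304] pointing down, gripper open.
Joint ranges: [-2.91, 2.91], [-0.99, 1.94], [-1.21, 1.42], [-2.12, 2.29], [-1.49, 1.47], [-3.14, 3.14]. Speed limits (rad/s): [2.79, 2.79, 3.14, 3.14, 3.14, 3.14].

## Interface

Orientations are given as [roll, pitch, yaw] about the fixed x, y, z axes, in that order (R = Rz(yaw) Ry(pitch) Rx(roll)).
In Python, from station import sensors, optics, workorder, robot gives the robot as it stands. The module is installed in compiled form; this text tells all that it offers.
- The arm moves only by the tool drive_tool, never from a script. Its arguments are lists of equal length, an entry for each row: "slide": the shift along the tool's x, y, z in m, a list of three; "dr": the turn, a rotation vector about the tool's x, y, z in degrees, a list of three; "grip": the opening, from -1 (shut) to 1 (fully open). A call has 1 to 10 rows; each row shifts and turns the commanded pose from where the row before left it, along the tool's axes as they then stand; what a row does not reach is not made up. A row lasts 1/8 s, in which the tool goes at most 62.5 mm and 10.7 degrees, less where a joint would pass 70% of its speed; a pose out of reach is approached as far as the arm can. A call is refused whole if a number of a shift passes 0.0625 or a number of a turn 10.7, either way. A call with a gripper value outside its range is refused whole. The fingers move at their own pace and stop on an object; the grip force is fixed at half the most. Time passes only in rows, so rows that do not move let the fingers close. It gives the time, the measured TCP pose, the force and the opening at its end, in the units of the state.
- sensors.observe(): the state, without advancing time (a new reading comes with each control period).
- optics.read_camera(name): name is "scene" or "side" or "wrist"; returns the picture (400x640x3 uint8, blue, green, red); there is no depth.
- optics.calibration(name): a dict with "fx", "fy", "cx", "cy" (pixels), "R" (3x3) and "t" (3): a world point X has camera coordinates R X + t; the wrist camera has in their place "hand_eye" (4x4, takes a point from camera to tool coordinates, whose origin is the TCP and whose axes are the tool frame's). Camera axes: x right, y down, z forward; pixel columns grow to the right and rows downward; lengths in m; the calibration is good to about 2 mm. A picture is of the moment at which its call begins: read the wrist's pose just before it. calibration takes no time and is no camera call.
- workorder.job_done(): hands the job in, once; it reports no verdict.
The state is a dict: "t": time; "joint_pos": joint angles; "joint_velocities": joint speeds; "effort": joint torques, N m; "ee_pos": TCP position; "eef_rot": TCP orientation; "wrist_force": force on the tool from outside, world axes, zero at the start; "wrist_torque": the same for the moment, N m; "opening": finger opening in m.
Only numpy, scipy, OpenCV 4.12 (cv2) and the standard library are available. Lean on these libraries where they do the work, as an engineer would, in place of code of your own. Each camera call takes 0.05 s, during which the arm holds its last target. There are 200 camera calls.

## Working session

There is one attempt and no reset: what is moved stays moved. The work goes in short steps, Python scripts to look and compute and a tool call to move; the robot and the scene stay as the last step left them, time stands still between calls to the robot, and variables do not carry over. Pictures are saved under pics/ and viewed, on a budget of 10 in all, crops included, one or two more only if the job needs it, and the job is handed in when it is done.

Besides the shell and the picture viewer there is one more tool, called after ">>>" by a JSON object that holds its "name" and its "arguments". drive_tool: Moves the arm, as the interface text tells. Its arguments: {"type":"object","properties":{"slide":{"type":"array","items":{"type":"array","items":{"type":"number"}}},"dr":{"type":"array","items":{"type":"array","items":{"type":"number"}}},"grip":{"type":"array","items":{"type":"number"}}},"required":["slide","dr","grip"]}

```bash
mkdir -p pics; python3 - <<'E'
from station import sensors, optics, robot
import cv2,numpy as np
print(sensors.observe())
for n in("scene","side"):
    cv2.imwrite(f"pics/{n}0.png",optics.read_camera(n))
for n in("scene","side","wrist"):
    print(n,optics.calibration(n))
E
```

```text
{'t': 0.0, 'joint_pos': array([-1.31980468e+00,  4.87466923e-02,  9.75733281e-02,  1.62198054e+00,
       -3.77929930e-05,  1.44300743e+00]), 'joint_velocities': array([ 0.00143427,  0.00039791,  0.00013971, -0.00208891,  0.0004659 ,
        0.00026871]), 'effort': array([ 7.13284517e-04, -3.38784170e+01,  3.20013106e+01,  2.03739794e-02,
       -5.40777637e-05,  1.44968922e-06]), 'ee_pos': array([ 0.19401298, -0.48736029,  0.30270677]), 'eef_rot': array([-1.57313950e+00,  2.62968317e-04, -2.76281238e+00]), 'wrist_force': array([-0.84866815,  0.592636  ,  0.51280836]), 'wrist_torque': array([-0.02114662, -0.01916026, -0.00057946]), 'opening': 0.08534503358539948}
scene {'fx': 370.78543433935505, 'fy': 370.78543433935505, 'cx': 324.57616480885366, 'cy': 199.18489546231712, 'R': array([[ 0.80270843,  0.59620127,  0.01425556],
       [ 0.4865    , -0.64080997, -0.59386895],
       [-0.34493031,  0.48363894, -0.80443549]]), 't': array([-0.42676339, -0.22101784,  1.44523099])}
side {'fx': 520.546170706779, 'fy': 520.546170706779, 'cx': 317.14482008256124, 'cy': 204.96285516526066, 'R': array([[-0.90626752, -0.42200378, -0.02433074],
       [-0.21019196,  0.49983792, -0.84022699],
       [ 0.36674039, -0.75635631, -0.54168868]]), 't': array([0.50253652, 0.16883581, 1.29067395])}
wrist {'fx': 335.7922946969416, 'fy': 335.7922946969416, 'cx': 316.8012245165364, 'cy': 201.87918082120055, 'hand_eye': array([[-1.81740971e-04,  9.57674336e-01,  2.87853840e-01,
        -7.34947071e-02],
       [ 2.29435961e-04, -2.87853797e-01,  9.57674339e-01,
        -6.95023789e-02],
       [ 9.99999957e-01,  2.40092687e-04, -1.67410103e-04,
         5.97262608e-04],
       [ 0.00000000e+00,  0.00000000e+00,  0.00000000e+00,
         1.00000000e+00]])}
```

View pics/scene0.png

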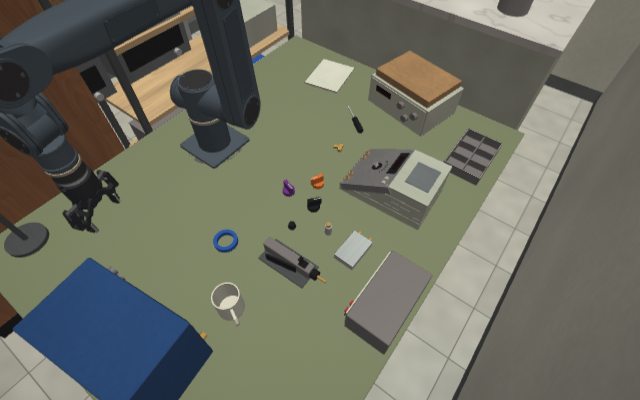

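View pics/side0.png

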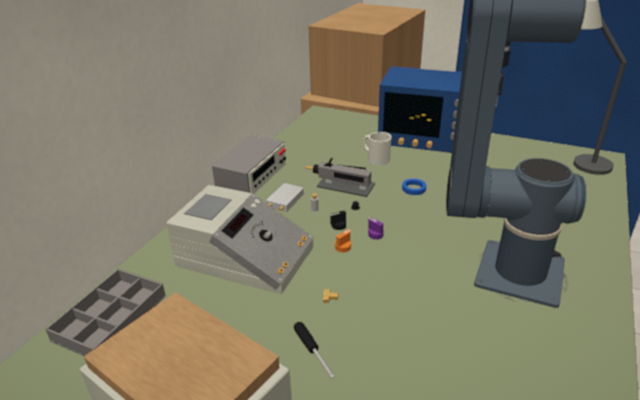

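Scene view: the black objects are the pointer knob at (314,204) and the round knob at (292,225). Purple (288,188) and orange (317,181) are look-alikes. In the side view the pointer knob is at (338,220) and the round knob at (355,205). The shaft is at scene (377,166) / side (265,236), and the pistol at scene (290,260) / side (345,178). Next: enlarged crops in one picture, plus triangulation.

```bash
cat > h.py <<'E'
import numpy as np,cv2
from scipy.spatial.transform import Rotation as Ro
from station import sensors,optics
def cam(n,st=None):
    c=optics.calibration(n)
    if n!="wrist": return c,c["R"].T,-c["R"].T@c["t"]
    T=np.eye(4);T[:3,:3]=Ro.from_euler("xyz",st["eef_rot"]).as_matrix();T[:3,3]=st["ee_pos"]
    T=T@c["hand_eye"];return c,T[:3,:3],T[:3,3]
def ray(n,uv,st=None):
    c,R,o=cam(n,st);d=R@np.array([(uv[0]-c["cx"])/c["fx"],(uv[1]-c["cy"])/c["fy"],1]);return o,d/np.linalg.norm(d)
def onz(n,uv,z,st=None):
    o,d=ray(n,uv,st);return o+d*(z-o[2])/d[2]
def tri(*obs):
    A=np.zeros((3,3));b=np.zeros(3);L=[ray(*x) for x in obs]
    for o,d in L: P=np.eye(3)-np.outer(d,d);A+=P;b+=P@o
    X=np.linalg.solve(A,b);return X,[np.linalg.norm(np.cross(X-o,d))*1e3 for o,d in L]
def proj(n,X,st=None):
    c,R,o=cam(n,st);p=R.T@(np.asarray(X)-o);return c["fx"]*p[0]/p[2]+c["cx"],c["fy"]*p[1]/p[2]+c["cy"]
E
python3 - <<'E'
from h import *
s=cv2.imread("pics/scene0.png");d=cv2.imread("pics/side0.png")
def cr(i,x,y,w,h): return cv2.resize(i[y:y+h,x:x+w],(400,300),interpolation=cv2.INTER_CUBIC)
o=np.vstack([np.hstack([cr(s,270,170,80,60),cr(d,310,180,80,60)]),np.hstack([cr(s,255,225,80,60),cr(s,335,140,80,60)])])
cv2.imwrite("pics/crop1.png",o)
print("knob",tri(("scene",(314,204)),("side",(338,220))))
print("round",tri(("scene",(292,225)),("side",(355,205))))
print("shaft",tri(("scene",(377,166)),("side",(265,236))))
E
```

```text
knob (array([ 0.49513328, -0.01206608,  0.01923552]), [np.float64(0.5012907759350015), np.float64(0.5012907759350365)])
round (array([ 0.48497815, -0.11722955,  0.00960061]), [np.float64(0.6213544231294202), np.float64(0.6213544231295623)])
shaft (array([0.59863872, 0.21005004, 0.08345229]), [np.float64(0.17689071597302847), np.float64(0.17689071597327843)])
```

View pics/crop1.png

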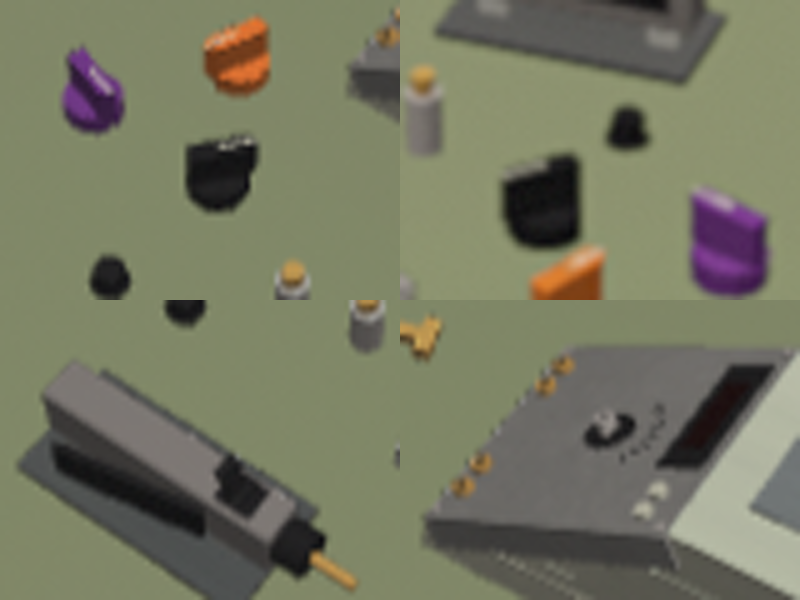

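The crop confirms the target. The black pointer knob with a white line is at scene (314,204): a bar on a skirt, with the nose toward scene right. The small round black knob at (292,225) has no bar, and the orange and purple ones are decoys. The pistol's paddle side faces the scene camera and its tip points lower right. Next I move to an overview pose with the wrist camera.

```bash
cat > plan.py <<'E'
from h import *
import sys
def down(yaw): return Ro.from_euler("xyz",[-np.pi/2,0,yaw]).as_matrix()
def plan(p,R,n,st=None,grip=1,nr=None):
    """print rows from the measured pose to TCP pose (p,R) in n rows"""
    st=st or sensors.observe();R0=Ro.from_euler("xyz",st["eef_rot"]).as_matrix();p0=st["ee_pos"]
    w=Ro.from_matrix(R0.T@R).as_rotvec();print("total mm",np.round((p-p0)*1e3),"deg",np.round(np.degrees(w),1),"rot per row",np.round(np.degrees(w)/n,2).tolist())
    print([np.round((R0@Ro.from_rotvec(w*i/n).as_matrix()).T@(p-p0)/n,4).tolist() for i in range(n)])
E
python3 - <<'E'
from plan import *
plan(np.array([.45,0,.32]),down(0),16)
E
```

```text
total mm [256. 487.  17.] deg [   0.  -158.3   -0.2] rot per row [0.0, -9.89, -0.01]
[[-0.0261, -0.001, -0.0224], [-0.0296, -0.001, -0.0176], [-0.0322, -0.001, -0.0122], [-0.0338, -0.001, -0.0065], [-0.0344, -0.001, -0.0006], [-0.034, -0.001, 0.0053], [-0.0326, -0.0011, 0.0111], [-0.0302, -0.0011, 0.0165], [-0.0269, -0.0011, 0.0214], [-0.0228, -0.0011, 0.0258], [-0.0181, -0.0011, 0.0293], [-0.0128, -0.0011, 0.032], [-0.0071, -0.0011, 0.0337], [-0.0012, -0.0011, 0.0344], [0.0047, -0.0011, 0.0341], [0.0105, -0.0011, 0.0328]]
```

>>> {"name": "drive_tool", "arguments": {"slide": [[-0.026, -0.001, -0.0225], [-0.0295, -0.001, -0.0175], [-0.032, -0.001, -0.012], [-0.034, -0.001, -0.0065], [-0.0345, -0.001, -0.0005], [-0.034, -0.001, 0.0055], [-0.0325, -0.001, 0.011], [-0.03, -0.001, 0.0165], [-0.027, -0.001, 0.0215], [-0.023, -0.001, 0.026]], "dr": [[0, -9.9, 0], [0, -9.9, 0], [0, -9.9, 0], [0, -9.9, 0], [0, -9.9, 0], [0, -9.9, 0], [0, -9.9, 0], [0, -9.9, 0], [0, -9.9, 0], [0, -9.9, 0]], "grip": [1, 1, 1, 1, 1, 1, 1, 1, 1, 1]}}

```text
t: 1.35
ee_pos: [0.3546, -0.182, 0.3135]
eef_rot: [-1.571, 0.001, -1.029]
wrist_force: [0.8, -0.2, -0.1]
opening: 0.0854
```

>>> {"name": "drive_tool", "arguments": {"slide": [[-0.018, -0.001, 0.0295], [-0.013, -0.001, 0.032], [-0.007, -0.001, 0.0335], [-0.001, -0.001, 0.0345], [0.0045, -0.001, 0.034], [0.0105, -0.001, 0.033], [0, 0, 0]], "dr": [[0, -9.9, 0], [0, -9.9, 0], [0, -9.9, 0], [0, -9.9, 0], [0, -9.9, 0], [0, -9.9, 0], [0, 0, 0]], "grip": [1, 1, 1, 1, 1, 1, 1]}}

```text
t: 2.22
ee_pos: [0.4504, 0.0017, 0.3192]
eef_rot: [-1.57, 0.001, 0.005]
wrist_force: [-0.2, -0.2, -0.6]
opening: 0.0854
```

```bash
python3 - <<'E'
from h import *
st=sensors.observe();im=optics.read_camera("wrist")
np.save("st1.npy",st,allow_pickle=True)
cv2.imwrite("pics/w1.png",im);print(st["t"],st["ee_pos"],st["eef_rot"],st["joint_pos"])
E
```

```text
2.225 [0.45040559 0.00173951 0.31919792] [-1.57025962e+00  1.28775649e-03  5.24893516e-03] [-1.45405073e-01 -1.39665574e-01 -5.13054078e-02  1.66051022e+00
  3.37355960e-04 -1.50653891e-01]
```

View pics/w1.png

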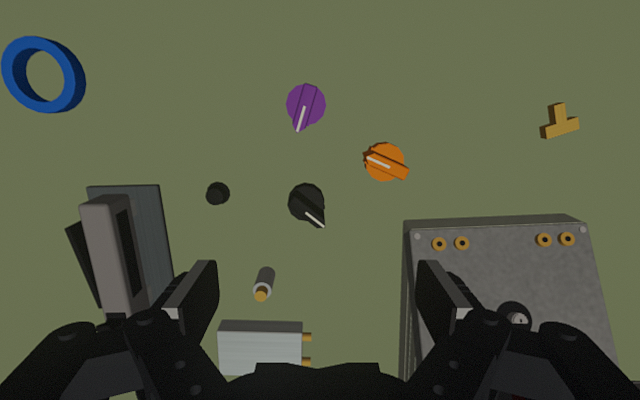

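The wrist view shows the knob skirt at (306,203) with its white line running to (322,226). The D-shaft is at (519,320), panel sockets at (439,244)…(568,239), and the pistol is at left (120,250) with its tip away from the robot. Next: a closer look at the shaft from above the panel.

```bash
python3 - <<'E'
from plan import *
st=np.load("st1.npy",allow_pickle=True).item()
print("shaft",tri(("scene",(377,166)),("side",(265,236)),("wrist",(519,320),st)))
a=onz("wrist",(439,244),.045,st);b=onz("wrist",(568,239),.045,st);print("gen yaw",np.degrees(np.arctan2(-(b-a)[0],(b-a)[1])),a,b)
a=onz("wrist",(308,210),.046,st);b=onz("wrist",(322,226),.046,st);print("knob yaw",np.degrees(np.arctan2(*(b-a)[[1,0]])),a,b,onz("wrist",(306,203),.012,st))
plan(np.array([.55,.205,.22]),down(0),5)
E
```

```text
shaft (array([0.59760783, 0.21268186, 0.0847408 ]), [np.float64(2.9926055598176378), np.float64(0.7142322611973251), np.float64(3.08505739569697)])
gen yaw 2.6993716866891635 [0.52889292 0.13783436 0.045     ] [0.52218598 0.28008798 0.045     ]
knob yaw 39.79032049537213 [ 0.48951548 -0.00772062  0.046     ] [0.50778829 0.00749848 0.046     ] [ 0.49205148 -0.01088447  0.012     ]
total mm [100. 204. -99.] deg [ 0.   0.2 -0.1] rot per row [0.0, 0.03, -0.02]
[[0.0201, 0.0198, 0.0408], [0.0201, 0.0198, 0.0408], [0.0201, 0.0198, 0.0408], [0.0201, 0.0198, 0.0408], [0.02, 0.0198, 0.0408]]
```

>>> {"name": "drive_tool", "arguments": {"slide": [[0.02, 0.02, 0.041], [0.02, 0.02, 0.041], [0.02, 0.02, 0.041], [0.02, 0.02, 0.041], [0.02, 0.019, 0.04], [0, 0, 0]], "dr": [[0, 0, 0], [0, 0, 0], [0, 0, 0], [0, 0, 0], [0, 0, 0], [0, 0, 0]], "grip": [1, 1, 1, 1, 1, 1]}}

```text
t: 3.02
ee_pos: [0.5491, 0.205, 0.2173]
eef_rot: [-1.572, 0.006, 0.003]
wrist_force: [0.0, 0.0, -0.1]
opening: 0.0856
```

```bash
python3 - <<'E'
from h import *
st=sensors.observe();im=optics.read_camera("wrist")
np.save("st2.npy",st,allow_pickle=True)
cv2.imwrite("pics/w2raw.png",im);print(st["t"],st["ee_pos"],st["eef_rot"])
p=proj("wrist",[.5976,.2127,.085],st);print(p)
x,y=max(0,int(p[0])-40),int(p[1])-40
z=cv2.resize(im[y:y+80,x:x+80],(480,480),interpolation=cv2.INTER_CUBIC);print("crop origin",x,y,"x6")
full=cv2.resize(im,(320,200));o=np.zeros((480,800,3),np.uint8);o[:,:480]=z;o[:200,480:]=full
cv2.imwrite("pics/w2.png",o)
E
```

```text
3.025 [0.54906177 0.2050216  0.21727606] [-1.57216395  0.00568723  0.00263493]
(np.float64(328.82514702300904), np.float64(288.7957207507195))
crop origin 288 248 x6
```

View pics/w2.png

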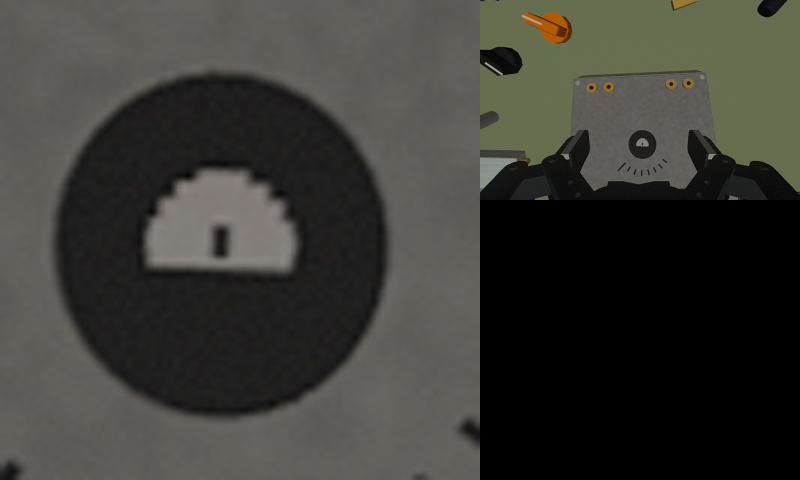

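The view shows the dark disc centred at about (325,289) with the D-shaft on it. The flat's edge runs crop (145,267)–(293,272), so the flat faces nearly straight up the slope (θ≈0.9). Next: numbers for the centre, flat angle and generator yaw.

```bash
python3 - <<'E'
from plan import *
st=np.load("st2.npy",allow_pickle=True).item();im=cv2.imread("pics/w2raw.png")
g=cv2.cvtColor(im,6)[248:328,288:368]
n,l,s,c=cv2.connectedComponentsWithStats((g<65).astype(np.uint8))
i=1+np.argmax(s[1:,4]);m=(l==i).astype(np.uint8)
cs,_=cv2.findContours(m,cv2.RETR_EXTERNAL,cv2.CHAIN_APPROX_NONE);e=cv2.fitEllipse(max(cs,key=len))
u=np.array(e[0])+[288,248];print("disc",e[0],e[1],u)
print("seat z.085",onz("wrist",u,.085,st),"z.088",onz("wrist",u,.088,st))
hsv=cv2.cvtColor(im,40);m=cv2.inRange(hsv,(10,110,60),(30,255,255))
n,l,s,c=cv2.connectedComponentsWithStats(m);k=[c[j] for j in range(1,n) if s[j,4]>40];print(k)
k=[x for x in k if 130<x[1]<200 and 200<x[0]<440];k.sort(key=lambda x:x[0])
P=[onz("wrist",x,.047,st) for x in (k[0],k[-1])];d=P[1]-P[0];yaw=np.arctan2(-d[0],d[1]);print("yaw",np.degrees(yaw),P)
# flat edge on panel plane
z=Ro.from_euler("zy",[np.degrees(yaw),-30],degrees=True)  # Rz*Ry
Rp=Ro.from_euler("ZY",[yaw,-np.pi/6]).as_matrix();N=Rp[:,2];print("normal",N,"upslope",Rp[:,0])
S=onz("wrist",u,.086,st)+N*.014
def onp(uv):
    o,d=ray("wrist",uv,st);return Rp.T@(o+d*((S-o)@N)/(d@N)-S)
a,b=[onp((288+x/6,248+y/6)) for x,y in((145,267),(293,272))];print(a*1e3,b*1e3,"flat normal angle from upslope (ccw) deg",np.degrees(np.arctan2((b-a)[1],(b-a)[0])-np.pi/2))
E
```

```text
disc (36.375762939453125, 40.40666961669922) (54.73137664794922, 56.74562072753906) [324.37576294 288.40666962]
seat z.085 [0.59731081 0.20967    0.085     ] z.088 [0.59550952 0.20959058 0.088     ]
[array([403.97110754,   6.74317817]), array([143.14326873,  52.99476166]), array([415.99109792, 167.35608309]), array([381.25825826, 168.79279279]), array([257.5       , 174.65243902]), array([223.46987952, 176.18674699]), array([ 91.75   , 320.09375])]
yaw 2.8383370091897686 [array([0.5278674 , 0.13618832, 0.047     ]), array([0.52093164, 0.27608161, 0.047     ])]
normal [-0.49938661 -0.02475903  0.8660254 ] upslope [0.86496299 0.0428839  0.5       ]
[ 1.96212138e+00 -7.82197665e+00 -2.69940845e-15] [ 3.08839174e+00  7.78950952e+00 -1.22417007e-14] flat normal angle from upslope (ccw) deg -4.126380511709821
```

```bash
python3 - <<'E'
from plan import *
plan(np.array([.45,-.011,.18]),down(np.radians(40)),6)
E
```

```text
total mm [ -99. -215.  -39.] deg [  0.  -39.9  -0.3] rot per row [0.0, -6.65, -0.04]
[[-0.0165, 0.0066, -0.0358], [-0.0206, 0.0066, -0.0336], [-0.0243, 0.0066, -0.031], [-0.0278, 0.0066, -0.028], [-0.0308, 0.0065, -0.0246], [-0.0335, 0.0065, -0.0208]]
```

>>> {"name": "drive_tool", "arguments": {"slide": [[-0.0165, 0.0, -0.036], [-0.0205, 0.0, -0.0335], [-0.0245, 0.0065, -0.031], [-0.028, 0.011, -0.028], [-0.031, 0.011, -0.0245], [-0.0335, 0.011, -0.021], [-0.0135, 0, -0.027], [0, 0, 0]], "dr": [[0, -6.7, 0], [0, -6.7, 0], [0, -6.7, 0], [0, -6.7, 0], [0, -6.7, 0], [0, -6.7, 0], [0, 0, 0], [0, 0, 0]], "grip": [1, 1, 1, 1, 1, 1, 1, 1]}}

```text
t: 4.08
ee_pos: [0.4575, -0.0434, 0.1824]
eef_rot: [-1.573, -0.0, 0.697]
wrist_force: [0.1, 0.1, -0.4]
opening: 0.0854
```

```bash
python3 - <<'E'
from h import *
st=sensors.observe();im=optics.read_camera("wrist")
np.save("st3.npy",st,allow_pickle=True)
cv2.imwrite("pics/w3raw.png",im);print(st["t"],st["ee_pos"],st["eef_rot"])
p=proj("wrist",[.492,-.011,.03],st);print(p)
x,y=int(p[0])-60,int(p[1])-60
z=cv2.resize(im[y:y+120,x:x+120],(480,480),interpolation=cv2.INTER_CUBIC);print("crop origin",x,y,"x4")
cv2.imwrite("pics/w3.png",z)
E
```

```text
4.075 [ 0.45746343 -0.04340816  0.18237406] [-1.57277448e+00 -3.59082384e-04  6.97139403e-01]
(np.float64(321.56469806378294), np.float64(271.85856518306065))
crop origin 261 211 x4
```

View pics/w3.png

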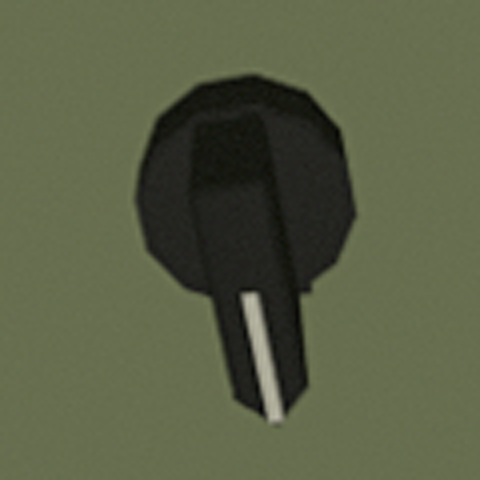

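The crop shows the knob's bar top from its back edge, centre about (229,186), to the nose tip at (275,424). The white line runs (250,293)→(275,420). Knob pose from these at z=46 mm:

```bash
python3 - <<'E'
from plan import *
st=np.load("st3.npy",allow_pickle=True).item()
f=lambda x,y:onz("wrist",(261+x/4,211+y/4),.046,st)
a,b,c=f(229,186),f(275,423),f(250,293);d=(b-a)/np.linalg.norm(b-a);yaw=np.arctan2(d[1],d[0])
d2=b-c;print("len",np.linalg.norm(b-a),"yaw",np.degrees(yaw),"line yaw",np.degrees(np.arctan2(d2[1],d2[0])))
O=(b-d*.028+a+d*.020)/2;print("origin",O)
im=cv2.imread("pics/w3raw.png");g=cv2.cvtColor(im,6)
m=(g<62).astype(np.uint8);n,l,s,cc=cv2.connectedComponentsWithStats(m);i=l[258,318];print("comp",s[i])
# skirt check: lateral extremes of skirt top rim z=.017
p,q=[onz("wrist",(261+x/4,211+200/4),.017,st) for x in(137,354)];print("skirt mid",(p+q)/2,np.linalg.norm(p-q))
E
```

```text
len 0.047331813145018165 yaw 50.02744331013141 line yaw 49.942365361704816
origin [ 0.49125172 -0.01039978  0.046     ]
comp [ 295  230   55   85 2841]
skirt mid [ 0.48978731 -0.01186099  0.017     ] 0.04188953313683971
```

```bash
python3 - <<'E'
from plan import *
st=np.load("st1.npy",allow_pickle=True).item()
print("orange",onz("wrist",(385,165),.012,st),"atten",onz("wrist",(262,292),.052,st))
plan(np.array([.491,-.0105,.12]),down(np.radians(50)),2)
E
```

```text
orange [0.4461603  0.07868886 0.012     ] atten [ 0.58584921 -0.06041963  0.052     ]
total mm [ 33.  32. -62.] deg [  0.1 -10.    0. ] rot per row [0.03, -4.98, 0.02]
[[0.023, 0.0312, 0.0014], [0.023, 0.0312, -0.0006]]
```

>>> {"name": "drive_tool", "arguments": {"slide": [[0.023, 0.031, 0.0015], [0.023, 0.031, -0.0005], [0, 0, 0], [0, 0, 0]], "dr": [[0, -5, 0], [0, -5, 0], [0, 0, 0], [0, 0, 0]], "grip": [0, 0, 0, 0]}}

```text
t: 4.62
ee_pos: [0.491, -0.0084, 0.1205]
eef_rot: [-1.571, 0.0, 0.877]
wrist_force: [0.5, 0.8, 0.3]
opening: 0.0426
```

```bash
python3 - <<'E'
from plan import *
print(sensors.observe()["ee_pos"]);plan(np.array([.491,-.0105,.094]),down(np.radians(50)),1)
E
```

```text
[ 0.4910361  -0.00844975  0.1204647 ]
total mm [ -0.  -2. -26.] deg [ 0.   0.3 -0. ] rot per row [0.04, 0.27, -0.0]
[[-0.0016, 0.0265, -0.0013]]
```

>>> {"name": "drive_tool", "arguments": {"slide": [[-0.0015, 0.013, -0.0015], [0, 0.0135, 0], [0, 0, 0], [0, 0, 0], [0, 0, 0], [0, 0, 0], [0, 0, 0]], "dr": [[0, 0.3, 0], [0, 0, 0], [0, 0, 0], [0, 0, 0], [0, 0, 0], [0, 0, 0], [0, 0, 0]], "grip": [0, 0, 0, -1, -1, -1, -1]}}

```text
t: 5.5
ee_pos: [0.4917, -0.0106, 0.0933]
eef_rot: [-1.572, -0.0, 0.873]
wrist_force: [0.3, 0.1, 0.4]
opening: 0.013
```

Grasped (opening 13 mm). Lifting and heading to the pre-insertion pose.

>>> {"name": "drive_tool", "arguments": {"slide": [[0, -0.05, 0], [0, -0.05, 0], [0, 0, 0]], "dr": [[0, 0, 0], [0, 0, 0], [0, 0, 0]], "grip": [-1, -1, -1]}}

```text
t: 5.88
ee_pos: [0.4943, -0.011, 0.1981]
eef_rot: [-1.58, -0.005, 0.873]
wrist_force: [0.0, 0.5, -0.9]
opening: 0.0133
```

```bash
cat >> plan.py <<'E'
SEAT=np.array([.5973,.2097,.085]);GY=np.radians(2.84);H=.0933
Rp=Ro.from_euler("ZY",[GY,-np.pi/6]).as_matrix()   # x up slope, z out of panel
def ins(h,ccw=-4.1,dx=0.):
    """TCP pose holding knob h above home, pointer turned ccw deg from upslope; dx: knob offset along tool x"""
    B=Rp@Ro.from_euler("z",ccw,degrees=True).as_matrix();R=np.c_[B[:,0],-B[:,2],B[:,1]]
    return SEAT+Rp[:,2]*(H+h)-B[:,0]*dx,R
E
python3 - <<'E'
from plan import *
print(sensors.observe()["ee_pos"],sensors.observe()["opening"]);p,R=ins(.035);print(p);plan(p,R,8)
E
```

```text
[ 0.49430595 -0.01100358  0.19814126] 0.013278187625511154
[0.53322879 0.20652156 0.19611106]
total mm [ 39. 218.  -2.] deg [-11.1  50.1 -28.3] rot per row [-1.38, 6.27, -3.54]
[[0.024, 0.0003, 0.0138], [0.0223, 0.0013, 0.0163], [0.0202, 0.0022, 0.0187], [0.0179, 0.0029, 0.0208], [0.0153, 0.0034, 0.0227], [0.0125, 0.0037, 0.0243], [0.0096, 0.0038, 0.0256], [0.0065, 0.0037, 0.0266]]
```

>>> {"name": "drive_tool", "arguments": {"slide": [[0.024, 0.0005, 0.014], [0.0225, 0.0015, 0.0165], [0.02, 0.002, 0.0185], [0.018, 0.003, 0.021], [0.0155, 0.0035, 0.0225], [0.0125, 0.0035, 0.0245], [0.0095, 0.004, 0.0255], [0.0065, 0.0035, 0.0265], [0, 0, 0], [0, 0, 0]], "dr": [[-1.4, 6.3, -3.5], [-1.4, 6.3, -3.5], [-1.4, 6.3, -3.5], [-1.4, 6.3, -3.5], [-1.4, 6.3, -3.5], [-1.4, 6.3, -3.5], [-1.4, 6.3, -3.5], [-1.4, 6.3, -3.5], [0, 0, 0], [0, 0, 0]], "grip": [-1, -1, -1, -1, -1, -1, -1, -1, -1, -1]}}

```text
t: 7.12
ee_pos: [0.5297, 0.2066, 0.1885]
eef_rot: [-1.534, -0.505, -0.035]
wrist_force: [-0.3, -0.0, -0.8]
opening: 0.0125
```

```bash
python3 - <<'E'
from plan import *
st=sensors.observe();np.save("st4.npy",st,allow_pickle=True)
im=optics.read_camera("wrist");cv2.imwrite("pics/w4raw.png",im)
sd=optics.read_camera("side");cv2.imwrite("pics/side4.png",sd)
print(st["ee_pos"],st["joint_pos"]);p,R=ins(.035);plan(p,R,1)
# seen target shaft end & disc in wrist, and where the knob ought to be
print("seat px",proj("wrist",SEAT,st),"side",proj("side",SEAT))
a=cv2.resize(im[150:400,190:450],(520,500),interpolation=cv2.INTER_CUBIC)
u,v=map(int,proj("side",SEAT));b=cv2.resize(sd[v-90:v+35,u-35:u+35],(280,500),interpolation=cv2.INTER_CUBIC);print("side crop",u-35,v-90,"x4; wrist crop 190,150 x2")
cv2.imwrite("pics/w4.png",np.hstack([a,b]))
E
```

```text
[0.52968589 0.20659266 0.18849906] [ 0.30901755 -0.24510014 -0.48899089  0.83647011 -0.12883843  0.30238959]
total mm [3. 0. 7.] deg [ 0.3 -0.2 -0.9] rot per row [0.32, -0.25, -0.9]
[[0.0055, -0.0044, 0.0006]]
seat px (np.float64(319.14834765219496), np.float64(239.4102476429366)) side (np.float64(265.5561831216643), np.float64(235.54958082972087))
side crop 230 145 x4; wrist crop 190,150 x2
```

View pics/w4.png

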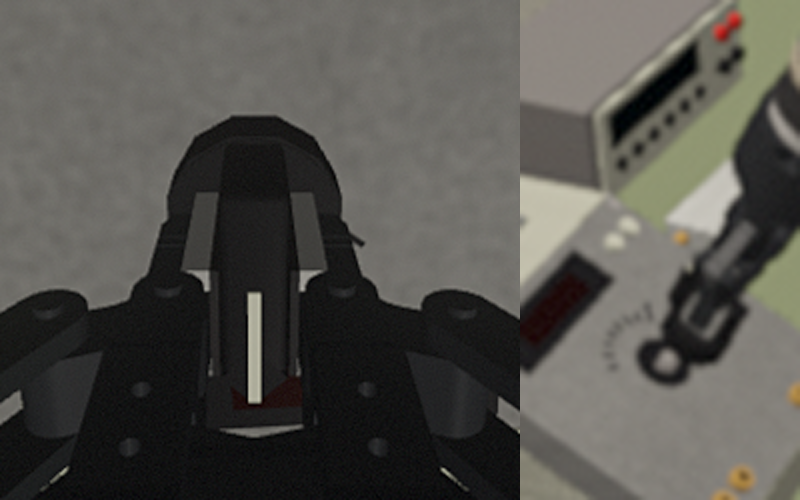

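The knob is held squarely: the white line is vertical at crop x≈253 (u≈316.5), and the bar's back top edge is at crop (255,187). The shaft is hidden behind the knob, and the side view shows it standing off the disc. I compute the knob's offset in the tool frame from this view.

```bash
python3 - <<'E'
from plan import *
c=optics.calibration("wrist");T=c["hand_eye"]
def f(u,v,y):
    d=T[:3,:3]@np.array([(u-c["cx"])/c["fx"],(v-c["cy"])/c["fy"],1]);o=T[:3,3];return (o+d*(y-o[1])/d[1])*1e3
w=lambda x,y:(190+x/2,150+y/2)
print("line ends",f(*w(254,292),.0473),f(*w(254,404),.0473),"back",f(*w(255,187),.0473))
print("skirt bottom-back",f(*w(254,115),.0933),"skirt top back z17",f(*w(254,137),.0763))
# same model used on w3 (tool frame then): raise plane
st=np.load("st3.npy",allow_pickle=True).item();z=st["ee_pos"][2]-.046
g=lambda x,y:f(261+x/4,211+y/4,z)
print("w3 line ends",g(250,293),g(275,420),"back",g(229,186))
print("line in knob: start",np.linalg.norm(g(250,293)-g(229,186))-20,"end",np.linalg.norm(g(275,420)-g(229,186))-20)
E
```

```text
line ends [ 0.69712448 47.3        -0.47122892] [27.58988735 47.3        -0.47059888] back [-21.94947708  47.3         -0.28288195]
skirt bottom-back [-21.44586032  93.3         -0.41311698] skirt top back z17 [-21.58777913  76.3         -0.43478817]
w3 line ends [ 48.19840343 136.37405872   4.14282313] [ 73.80343903 136.37405872   8.7518705 ] back [ 27.82546106 136.37405872   0.48620424]
line in knob: start 0.6984937267335809 end 26.715047871803925
```

```bash
cat >> plan.py <<'E'
def ins2(h,ccw=-4.1,off=(-.0004,-.0004)):
    p,R=ins(h,ccw);return p-R[:,0]*off[0]-R[:,2]*off[1],R
E
python3 - <<'E'
from plan import *
p,R=ins2(.018);plan(p,R,1)
E
```

```text
total mm [12.  1. -8.] deg [ 0.3 -0.2 -0.9] rot per row [0.32, -0.25, -0.9]
[[0.0062, 0.0126, 0.0011]]
```

>>> {"name": "drive_tool", "arguments": {"slide": [[0.006, 0.0065, 0.001], [0, 0.006, 0], [0, 0, 0], [0, 0, 0]], "dr": [[0.3, -0.2, -0.9], [0, 0, 0], [0, 0, 0], [0, 0, 0]], "grip": [-1, -1, -1, -1]}}

```text
t: 7.72
ee_pos: [0.542, 0.208, 0.182]
eef_rot: [-1.529, -0.523, -0.034]
wrist_force: [-0.4, 0.2, -0.9]
opening: 0.0131
```

```bash
python3 - <<'E'
from plan import *
p,R=ins2(.018);plan(p,R,1);p,R=ins2(0);plan(p,R,1)
E
```

```text
total mm [ 0. -1. -0.] deg [-0.  -0.   0.1] rot per row [-0.02, -0.04, 0.05]
[[-0.0001, 0.0004, -0.0007]]
total mm [  9.  -0. -16.] deg [-0.  -0.   0.1] rot per row [-0.02, -0.04, 0.05]
[[-0.0001, 0.0184, -0.0007]]
```

Aligned to within 1 mm. Pushing gently, watching force.

>>> {"name": "drive_tool", "arguments": {"slide": [[0, 0.002, -0.0005], [0, 0.003, 0], [0, 0.003, 0], [0, 0, 0]], "dr": [[0, 0, 0], [0, 0, 0], [0, 0, 0], [0, 0, 0]], "grip": [-1, -1, -1, -1]}}

```text
t: 8.22
ee_pos: [0.5459, 0.2078, 0.1748]
eef_rot: [-1.529, -0.523, -0.034]
wrist_force: [0.3, 0.8, -1.7]
opening: 0.0128
```

```bash
python3 - <<'E'
from plan import *
st=sensors.observe();p,R=ins2(0);plan(p,R,1);print(R.T@st["wrist_force"],st["wrist_torque"])
E
```

```text
total mm [ 5. -0. -9.] deg [-0. -0.  0.] rot per row [-0.03, -0.03, 0.04]
[[0.0001, 0.0102, -0.0003]]
[-0.63561177  1.63257223  0.76438096] [-0.02460171  0.63256498 -0.02412064]
```

Already past the shaft's tip (10 mm remaining) with no contact force. Continuing.

>>> {"name": "drive_tool", "arguments": {"slide": [[0, 0.003, 0], [0, 0.003, 0], [0, 0.002, 0], [0, 0.001, 0], [0, 0.001, 0], [0, 0, 0]], "dr": [[0, 0, 0], [0, 0, 0], [0, 0, 0], [0, 0, 0], [0, 0, 0], [0, 0, 0]], "grip": [-1, -1, -1, -1, -1, -1]}}

```text
t: 8.98
ee_pos: [0.551, 0.2081, 0.1666]
eef_rot: [-1.529, -0.523, -0.034]
wrist_force: [-0.3, -0.2, -1.4]
opening: 0.0131
```

```bash
python3 - <<'E'
from plan import *
st=sensors.observe();p,R=ins2(0);plan(p,R,1);print(R.T@st["wrist_force"],st["wrist_torque"])
E
```

```text
total mm [ 0. -0. -1.] deg [-0.  -0.   0.1] rot per row [-0.04, -0.03, 0.08]
[[-0.0003, 0.0005, -0.0003]]
[-0.93519696  1.02248704 -0.29056499] [-0.00254229  0.72983497 -0.00155858]
```

>>> {"name": "drive_tool", "arguments": {"slide": [[0, 0.001, 0], [0, 0.0005, 0], [0, 0, 0]], "dr": [[0, 0, 0], [0, 0, 0], [0, 0, 0]], "grip": [-1, -1, -1]}}

```text
t: 9.35
ee_pos: [0.5513, 0.2082, 0.1665]
eef_rot: [-1.529, -0.523, -0.033]
wrist_force: [-8.5, -2.4, 5.6]
opening: 0.0129
```

Contact at about 10 N along the panel normal, so it is home. Turning clockwise (+ about tool y).

>>> {"name": "drive_tool", "arguments": {"slide": [[0, -0.0005, 0], [0, 0, 0], [0, 0, 0], [0, 0, 0], [0, 0, 0], [0, 0, 0], [0, 0, 0]], "dr": [[0, 0, 0], [0, 9, 0], [0, 9, 0], [0, 9, 0], [0, 9, 0], [0, 9, 0], [0, 0, 0]], "grip": [-1, -1, -1, -1, -1, -1, -1]}}

```text
t: 10.22
ee_pos: [0.5511, 0.2076, 0.1663]
eef_rot: [-1.159, -0.334, -0.88]
wrist_force: [-6.6, -2.2, 4.8]
opening: 0.0127
```

```bash
cat > q.py <<'E'
from plan import *
st=sensors.observe();R=Ro.from_euler("xyz",st["eef_rot"]).as_matrix();k=R.T@Rp[:,0]
print("ccw from upslope",np.degrees(np.arctan2(R[:,0]@Rp[:,1],R[:,0]@Rp[:,0])),"force tool",np.round(R.T@st["wrist_force"],1),"torque tool",np.round(R.T@st["wrist_torque"],3),"j6",st["joint_pos"][5])
a=SEAT+R[:,1]*0;print("knob err in panel frame mm",np.round(Rp.T@(st["ee_pos"]+R@np.array([-.0004,H,-.0004])-SEAT)*1e3,1),"axis tilt deg",np.degrees(np.arccos(-R[:,1]@Rp[:,2])))
E
python3 q.py
```

```text
ccw from upslope -49.18689598833617 force tool [-0.8 -7.5 -3.9] torque tool [-1.287  0.076  0.582] j6 1.0744220373112665
knob err in panel frame mm [0.1 0.2 0.3] axis tilt deg 0.06696810354635517
```

>>> {"name": "drive_tool", "arguments": {"slide": [[0, 0, 0], [0, 0, 0], [0, 0, 0], [0, 0, 0]], "dr": [[0, 5, 0], [0, 4, 0], [0, 2, 0], [0, 0, 0]], "grip": [-1, -1, -1, -1]}}

```text
t: 10.72
ee_pos: [0.551, 0.2075, 0.1663]
eef_rot: [-1.107, -0.253, -1.06]
wrist_force: [-7.3, -2.7, 4.7]
opening: 0.0128
```

```bash
python3 q.py
```

```text
ccw from upslope -60.138616951924874 force tool [ 0.  -7.8 -4.7] torque tool [-1.455  0.005  0.272] j6 1.2655835875339378
knob err in panel frame mm [-0.   0.1  0.3] axis tilt deg 0.07790581168820677
```

>>> {"name": "drive_tool", "arguments": {"slide": [[0, 0, 0], [0, 0, 0], [0, 0, 0]], "dr": [[0, 2, 0], [0, 2, 0], [0, 0, 0]], "grip": [-1, -1, -1]}}

```text
t: 11.1
ee_pos: [0.551, 0.2074, 0.1663]
eef_rot: [-1.092, -0.221, -1.124]
wrist_force: [-7.4, -2.7, 4.0]
opening: 0.0135
```

```bash
python3 q.py
```

```text
ccw from upslope -64.1258001156135 force tool [ 0.2 -7.2 -5.1] torque tool [-1.493 -0.065  0.136] j6 1.3351450756404069
knob err in panel frame mm [-0.   0.   0.3] axis tilt deg 0.09658574191888407
```

>>> {"name": "drive_tool", "arguments": {"slide": [[0, 0, 0], [0, 0, 0], [0, 0, 0]], "dr": [[0, 2, 0], [0, 2, 0], [0, 0, 0]], "grip": [-1, -1, -1]}}

```text
t: 11.48
ee_pos: [0.5509, 0.2072, 0.1663]
eef_rot: [-1.079, -0.189, -1.187]
wrist_force: [-6.8, -4.6, 5.4]
opening: 0.0129
```

```bash
python3 q.py; python3 - <<'E'
from plan import *
st=sensors.observe();np.save("st5.npy",st,allow_pickle=True)
im=optics.read_camera("wrist");sd=optics.read_camera("side")
a=cv2.resize(im[150:400,190:450],(520,500),interpolation=cv2.INTER_CUBIC)
u,v=map(int,proj("side",SEAT));b=cv2.resize(sd[v-90:v+35,u-35:u+35],(280,500),interpolation=cv2.INTER_CUBIC)
cv2.imwrite("pics/w5.png",np.hstack([a,b]))
E
```

```text
ccw from upslope -68.10953221866035 force tool [ 2.7 -8.2 -4.7] torque tool [-1.684 -0.165 -0.088] j6 1.4045735759792035
knob err in panel frame mm [-0.1 -0.2  0.3] axis tilt deg 0.12836757220593276
```

View pics/w5.png

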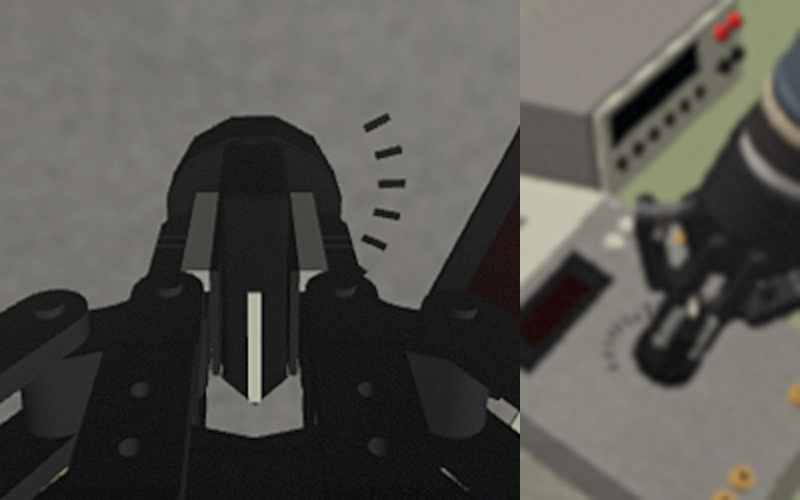

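The knob hasn't slipped in the jaws (line still vertical) and the underside is on the panel. Torque about the axis is rising (−0.065 → −0.165 N·m) and the knob is past the nominal stop plus play, so the shaft is on its stop. I'll turn back 12° within the play to centre the knob, release and retract.

>>> {"name": "drive_tool", "arguments": {"slide": [[0, 0, 0], [0, 0, 0], [0, 0, 0], [0, 0, 0], [0, 0, 0], [0, 0, 0], [0, -0.02, 0], [0, -0.04, 0], [0, -0.04, 0], [0, 0, 0]], "dr": [[0, -6, 0], [0, -6, 0], [0, 0, 0], [0, 0, 0], [0, 0, 0], [0, 0, 0], [0, 0, 0], [0, 0, 0], [0, 0, 0], [0, 0, 0]], "grip": [-1, -1, -1, 0, 0, 0, 0, 0, 0, 0]}}

```text
t: 12.82
ee_pos: [0.5029, 0.2064, 0.2579]
eef_rot: [-1.113, -0.285, -0.997]
wrist_force: [-0.5, 0.1, 0.2]
opening: 0.0429
```

```bash
python3 - <<'E'
from plan import *
st=sensors.observe();np.save("st6.npy",st,allow_pickle=True)
im=optics.read_camera("wrist");cv2.imwrite("pics/w6raw.png",im)
p=proj("wrist",SEAT+Rp[:,2]*.046,st);q=proj("wrist",SEAT,st);print(p,q)
x,y=max(0,int(p[0])-80),min(240,max(0,int(p[1])-80))
print(x,y);cv2.imwrite("pics/w6.png",cv2.resize(im[y:y+160,x:x+160],(560,560),interpolation=cv2.INTER_CUBIC))
E
```

```text
(np.float64(308.1427165496014), np.float64(208.4066876034233)) (np.float64(308.8655674241439), np.float64(190.9819479414807))
228 128
```

View pics/w6.png

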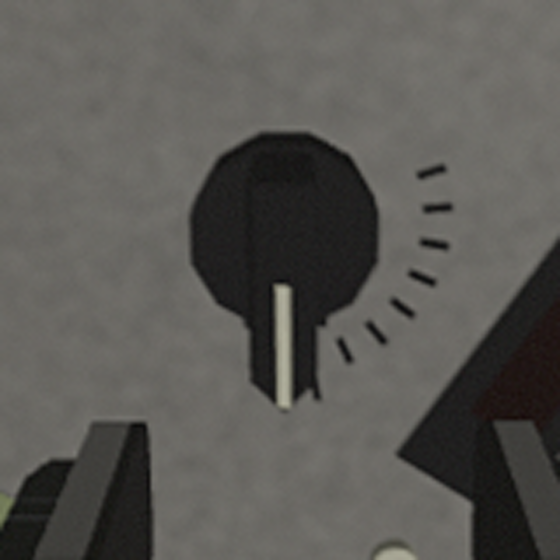

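The knob sits home on the disc, with the pointer just past the last dial tick (about 10° past, within the play) and the gripper clear. Now the pistol: rough pose from the earlier wrist picture, then a close look.

```bash
python3 - <<'E'
from plan import *
st=np.load("st1.npy",allow_pickle=True).item()
a=onz("wrist",(93,206),.064,st);b=onz("wrist",(121,310),.064,st);print(a,b,np.degrees(np.arctan2(*(b-a)[[1,0]])))
print(proj("wrist",[.5,-.2,.064],st))
plan(np.array([.45,-.20,.26]),down(np.radians(0)),10)
E
```

```text
[ 0.4802912  -0.22471042  0.064     ] [ 0.60201129 -0.21618603  0.064     ] 4.006037706229141
(np.float64(120.62227632587565), np.float64(224.3651384393623))
total mm [ -52. -406.    5.] deg [-15.6 -52.   27.3] rot per row [-1.56, -5.2, 2.73]
[[0.0301, -0.0042, -0.0274], [0.0273, -0.0047, -0.0301], [0.0242, -0.0051, -0.0326], [0.0209, -0.0053, -0.0348], [0.0174, -0.0052, -0.0367], [0.0138, -0.0049, -0.0382], [0.01, -0.0044, -0.0395], [0.0062, -0.0037, -0.0403], [0.0023, -0.0028, -0.0408], [-0.0015, -0.0018, -0.0409]]
```

```bash
python3 - <<'E'
from plan import *
plan(np.array([.54,-.22,.25]),down(np.radians(4)),10)
E
```

```text
total mm [  38. -426.   -5.] deg [-14.7 -55.9  28. ] rot per row [-1.47, -5.59, 2.8]
[[0.0361, 0.0012, -0.0228], [0.0338, 0.0001, -0.0262], [0.0311, -0.0008, -0.0294], [0.028, -0.0014, -0.0323], [0.0246, -0.0018, -0.0349], [0.021, -0.002, -0.0372], [0.0172, -0.002, -0.0391], [0.0132, -0.0017, -0.0407], [0.0091, -0.0012, -0.0418], [0.0049, -0.0004, -0.0425]]
```

>>> {"name": "drive_tool", "arguments": {"slide": [[0.036, 0.001, -0.023], [0.034, 0, -0.026], [0.031, -0.001, -0.0295], [0.028, -0.0015, -0.0325], [0.0245, -0.002, -0.035], [0.021, -0.002, -0.037], [0.017, -0.002, -0.039], [0.013, -0.0015, -0.0405], [0.009, -0.001, -0.042], [0.005, 0, -0.0425]], "dr": [[-1.5, -5.6, 2.8], [-1.5, -5.6, 2.8], [-1.5, -5.6, 2.8], [-1.5, -5.6, 2.8], [-1.5, -5.6, 2.8], [-1.5, -5.6, 2.8], [-1.5, -5.6, 2.8], [-1.5, -5.6, 2.8], [-1.5, -5.6, 2.8], [-1.5, -5.6, 2.8]], "grip": [1, 1, 1, 1, 1, 1, 1, 1, 1, 1]}}

```text
t: 14.12
ee_pos: [0.5381, -0.2221, 0.246]
eef_rot: [-1.576, 0.011, 0.073]
wrist_force: [0.4, 0.3, -0.3]
opening: 0.0852
```

>>> {"name": "drive_tool", "arguments": {"slide": [[0, 0, 0], [0, 0, 0]], "dr": [[0, 0, 0], [0, 0, 0]], "grip": [1, 1]}}

```text
t: 14.38
ee_pos: [0.538, -0.2201, 0.2466]
eef_rot: [-1.575, 0.009, 0.069]
wrist_force: [0.4, 0.0, 0.6]
opening: 0.0854
```

```bash
python3 - <<'E'
from plan import *
st=sensors.observe();np.save("st7.npy",st,allow_pickle=True);print(st["ee_pos"],st["eef_rot"])
im=optics.read_camera("wrist");cv2.imwrite("pics/w7raw.png",im)
cv2.imwrite("pics/w7.png",cv2.resize(im[80:380,170:470],(600,600),interpolation=cv2.INTER_CUBIC))
E
```

```text
[ 0.5379713  -0.22007731  0.24659547] [-1.57453966  0.00899789  0.06929058]
```

View pics/w7.png

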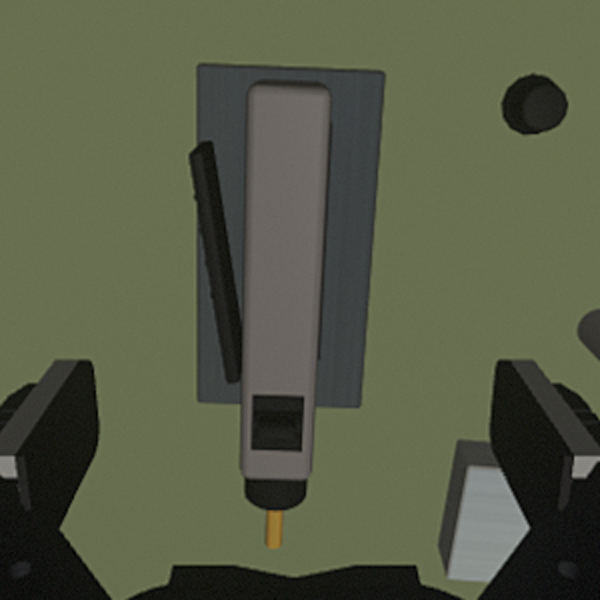

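The pistol seen from above (crop ×2): body top corners (248,88), (330,88), (242,475), (309,475). The lever is the dark tongue at (252–303, 395–450), the paddle is on the left (−y) and the tip is at (274,548).

```bash
python3 - <<'E'
from plan import *
st=np.load("st7.npy",allow_pickle=True).item()
f=lambda x,y,z=.064:onz("wrist",(170+x/2,80+y/2),z,st)
rl,rr,fl,fr=f(248,88),f(330,88),f(242,475),f(309,475)
print("widths",np.linalg.norm(rl-rr),np.linalg.norm(fl-fr),"len",np.linalg.norm((rl+rr-fl-fr)/2))
r=(rl+rr)/2;d=(fl+fr)/2-r;yaw=np.arctan2(d[1],d[0]);u=np.array([np.cos(yaw),np.sin(yaw),0]);v=np.array([-u[1],u[0],0])
print("yaw",np.degrees(yaw),"rear",r,"org via rear",r+.065*u,"via front",(fl+fr)/2-.105*u)
O=r+.065*u
tip=f(274,548,.045)
for n,p in(("lever rear",f(278,395,.088)),("lever front bottom",f(277,450)),("lever left",f(252,420,.08)),("lever right",f(303,420,.08)),("brass",tip),("paddle rear outer",f(190,152,.059)),("paddle front",f(233,383,.059))):
    print(n,np.round([(p-O)@u*1e3,(p-O)@v*1e3],1))
E
```

```text
widths 0.030114519527762482 0.029236933144441698 len 0.16488182915841668
yaw 1.8241154504730763 rear [ 0.47987808 -0.22695142  0.064     ] org via rear [ 0.54484514 -0.22488238  0.064     ] via front [ 0.53972956 -0.2250453   0.064     ]
lever rear [47.6  0.1]
lever front bottom [87.4  0.3]
lever left [ 63.5 -10. ]
lever right [62.7 10.3]
brass [154.5   0.4]
paddle rear outer [-39.3 -37.2]
paddle front [ 58.7 -19.5]
```

```bash
cat >> plan.py <<'E'
PO=np.array([.544,-.225,0]);PY=np.radians(1.8);PU=np.array([np.cos(PY),np.sin(PY),0]);PV=np.array([-PU[1],PU[0],0])
def pis(x,y,z): return PO+x*PU+y*PV+np.array([0,0,z])
E
python3 - <<'E'
from plan import *
plan(pis(.025,0,.147),down(PY),3)
E
```

```text
total mm [  31.   -5. -100.] deg [ 0.3  2.2 -0.5] rot per row [0.09, 0.74, -0.16]
[[0.0105, 0.0333, -0.0021], [0.0104, 0.0334, -0.002], [0.0103, 0.0334, -0.0019]]
```

>>> {"name": "drive_tool", "arguments": {"slide": [[0.0105, 0, -0.002], [0.0105, 0, -0.002], [0.0105, 0, -0.002], [0, 0.033, 0], [0, 0.033, 0], [0, 0.033, 0], [0, 0, 0], [0, 0, 0]], "dr": [[0.3, 2.2, -0.5], [0, 0, 0], [0, 0, 0], [0, 0, 0], [0, 0, 0], [0, 0, 0], [0, 0, 0], [0, 0, 0]], "grip": [-1, -1, -1, -1, -1, -1, -1, -1]}}

```text
t: 15.42
ee_pos: [0.5709, -0.2251, 0.1506]
eef_rot: [-1.572, -0.003, 0.032]
wrist_force: [-0.3, -0.6, 0.5]
opening: 0.0
```

```bash
cat > q2.py <<'E'
from plan import *
st=sensors.observe();d=st["ee_pos"]-PO;print("pistol frame mm",np.round([d@PU*1e3,d@PV*1e3,d[2]*1e3],1),"rot",np.round(st["eef_rot"],3),"F",np.round(st["wrist_force"],1),"open",st["opening"],"t",st["t"])
E
python3 q2.py
```

```text
pistol frame mm [ 26.9  -1.  150.6] rot [-1.572 -0.003  0.032] F [-0.3 -0.6  0.5] open 3.808519733567995e-05 t 15.425
```

Lower 3 mm and push forward about 40 mm along the pistol.

>>> {"name": "drive_tool", "arguments": {"slide": [[0, 0.0035, 0.001], [0.01, 0, 0], [0.01, 0, 0], [0.008, 0, 0], [0.006, 0, 0], [0.004, 0, 0], [0, 0, 0]], "dr": [[0, 0, 0], [0, 0, 0], [0, 0, 0], [0, 0, 0], [0, 0, 0], [0, 0, 0], [0, 0, 0]], "grip": [-1, -1, -1, -1, -1, -1, -1]}}

```text
t: 16.3
ee_pos: [0.6082, -0.223, 0.1464]
eef_rot: [-1.572, -0.001, 0.032]
wrist_force: [-4.3, -0.2, 4.3]
opening: 0.0
```

```bash
python3 q2.py
```

```text
pistol frame mm [ 64.2   0.  146.4] rot [-1.572e+00 -1.000e-03  3.200e-02] F [-4.3 -0.2  4.3] open 2.1687690413945037e-05 t 16.3
```

>>> {"name": "drive_tool", "arguments": {"slide": [[0.003, 0, 0], [0.003, 0, 0], [0, 0, 0]], "dr": [[0, 0, 0], [0, 0, 0], [0, 0, 0]], "grip": [-1, -1, -1]}}

```text
t: 16.68
ee_pos: [0.6111, -0.2228, 0.1461]
eef_rot: [-1.572, 0.006, 0.031]
wrist_force: [-12.0, 0.3, 9.0]
opening: 0.0001
```

```bash
python3 q2.py
```

```text
pistol frame mm [6.710e+01 1.000e-01 1.461e+02] rot [-1.572  0.006  0.031] F [-12.    0.3   9. ] open 0.00010637422274961566 t 16.675
```

>>> {"name": "drive_tool", "arguments": {"slide": [[0.003, 0, 0], [0, 0, 0]], "dr": [[0, 0, 0], [0, 0, 0]], "grip": [-1, -1]}}

```text
t: 16.92
ee_pos: [0.6117, -0.2228, 0.1461]
eef_rot: [-1.572, 0.012, 0.03]
wrist_force: [-18.2, -0.1, 12.8]
opening: -0.0002
```

```bash
python3 q2.py
```

```text
pistol frame mm [6.770e+01 1.000e-01 1.461e+02] rot [-1.572  0.012  0.03 ] F [-18.2  -0.1  12.8] open -0.00018685009637660138 t 16.925
```

At the lever's stop (force climbs, no motion). Back off, rise, open and check by picture.

>>> {"name": "drive_tool", "arguments": {"slide": [[-0.02, 0, 0], [-0.02, -0.005, 0], [-0.02, -0.03, 0], [0, -0.035, 0], [0, -0.03, 0], [0, 0, 0]], "dr": [[0, 0, 0], [0, 0, 0], [0, 0, 0], [0, 0, 0], [0, 0, 0], [0, 0, 0]], "grip": [-1, -1, -1, 1, 1, 1]}}

```text
t: 17.68
ee_pos: [0.5594, -0.225, 0.2492]
eef_rot: [-1.575, -0.01, 0.032]
wrist_force: [0.0, -0.5, -0.1]
opening: 0.0544
```

```bash
python3 q2.py; python3 - <<'E'
from plan import *
st=sensors.observe();im=optics.read_camera("wrist")
for n,x in(("fwd tip",.0884),("back tip",.0616)): print(n,proj("wrist",pis(x,0,.0886),st))
u,v=map(int,proj("wrist",pis(.075,0,.064),st));y=min(v-50,300)
sd=optics.read_camera("side");a,b=map(int,proj("side",pis(.075,0,.064)));print("lever px",u,v,"crop",u-50,y,"side",a,b)
cv2.imwrite("pics/w8.png",np.hstack([cv2.resize(im[y:y+100,u-50:u+50],(400,400),interpolation=cv2.INTER_CUBIC),cv2.resize(sd[b-25:b+25,a-25:a+25],(400,400),interpolation=cv2.INTER_CUBIC)]))
plan(pis(-.005,-.008,.130),down(PY),3)
E
```

```text
pistol frame mm [ 15.4  -0.5 249.2] rot [-1.575 -0.01   0.032] F [ 0.  -0.5 -0.1] open 0.054359086048136725 t 17.675
fwd tip (np.float64(318.7794680734216), np.float64(293.5453969753437))
back tip (np.float64(318.87274857346443), np.float64(262.7520580263286))
lever px 318 263 crop 268 213 side 327 165
total mm [ -18.   -9. -115.] deg [0.  0.  0.2] rot per row [0.01, 0.02, 0.06]
[[-0.0064, 0.0384, -0.0027], [-0.0063, 0.0384, -0.0027], [-0.0063, 0.0384, -0.0028]]
```

View pics/w8.png

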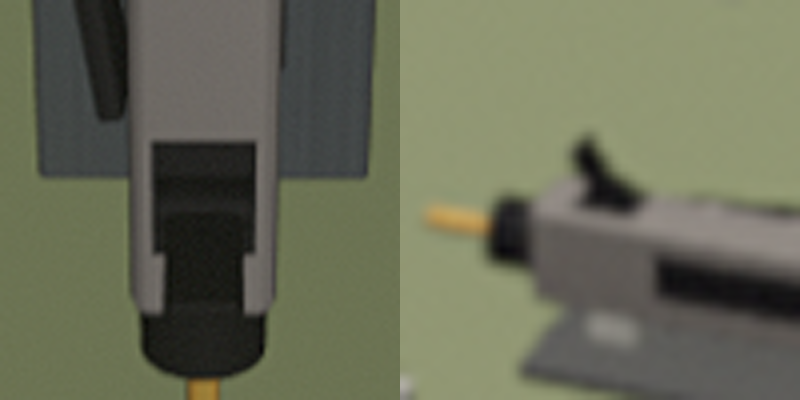

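The lever leans fully forward in both crops (wrist: tongue lies over the front; side: tip leans toward the brass). Now straddle the body and squeeze the paddle.

>>> {"name": "drive_tool", "arguments": {"slide": [[-0.0155, 0, -0.0025], [0, 0.03, 0], [0, 0.03, 0], [0, 0.03, 0], [0, 0.03, 0], [0, 0.025, 0], [0, 0, 0]], "dr": [[0, 0, 0.5], [0, 0, 0], [0, 0, 0], [0, 0, 0], [0, 0, 0], [0, 0, 0], [0, 0, 0]], "grip": [1, 1, 1, 1, 1, 1, 1]}}

```text
t: 18.65
ee_pos: [0.5371, -0.2261, 0.0964]
eef_rot: [-1.567, 0.015, 0.032]
wrist_force: [-0.1, 0.1, 0.9]
opening: 0.0853
```

```bash
python3 q2.py
```

```text
pistol frame mm [-6.9 -0.8 96.4] rot [-1.567  0.015  0.032] F [-0.1  0.1  0.9] open 0.08531645769766899 t 18.65
```

>>> {"name": "drive_tool", "arguments": {"slide": [[0.006, -0.002, -0.002], [0, 0, 0], [0, 0, 0], [0, 0, 0], [0, 0, 0], [0, 0, 0]], "dr": [[0, 0, 0], [0, 0, 0], [0, 0, 0], [0, 0, 0], [0, 0, 0], [0, 0, 0]], "grip": [1, -1, -1, -1, -1, -1]}}

```text
t: 19.4
ee_pos: [0.5475, -0.2276, 0.1057]
eef_rot: [-1.569, 0.004, 0.032]
wrist_force: [-2.4, 6.3, 8.7]
opening: 0.0365
```

```bash
python3 q2.py
```

```text
pistol frame mm [  3.4  -2.7 105.7] rot [-1.569  0.004  0.032] F [-2.4  6.3  8.7] open 0.03654447701104696 t 19.4
```

Opening of 36.5 mm matches the body width plus the fully squeezed paddle. Hold another half second, then release and withdraw.

>>> {"name": "drive_tool", "arguments": {"slide": [[0, 0, 0], [0, 0, 0], [0, 0, 0], [0, 0, 0]], "dr": [[0, 0, 0], [0, 0, 0], [0, 0, 0], [0, 0, 0]], "grip": [-1, -1, -1, -1]}}

```text
t: 19.9
ee_pos: [0.5475, -0.2276, 0.1058]
eef_rot: [-1.569, 0.004, 0.032]
wrist_force: [-1.8, 6.3, 9.2]
opening: 0.0365
```

>>> {"name": "drive_tool", "arguments": {"slide": [[0, 0, 0], [0, 0, 0], [0, 0, 0], [0, 0, 0], [0, 0, 0], [0, -0.03, 0], [0, -0.04, 0], [0, -0.04, 0], [0, -0.04, 0], [0, 0, 0]], "dr": [[0, 0, 0], [0, 0, 0], [0, 0, 0], [0, 0, 0], [0, 0, 0], [0, 0, 0], [0, 0, 0], [0, 0, 0], [0, 0, 0], [0, 0, 0]], "grip": [1, 1, 1, 1, 1, 1, 1, 1, 1, 1]}}

```text
t: 21.15
ee_pos: [0.5495, -0.2301, 0.2579]
eef_rot: [-1.576, -0.001, 0.032]
wrist_force: [-0.8, 0.2, 0.4]
opening: 0.0851
```

```bash
python3 q2.py; python3 - <<'E'
from plan import *
st=sensors.observe()
im=optics.read_camera("wrist");sd=optics.read_camera("side")
a=cv2.resize(im[80:380,170:470],(400,400));b=cv2.resize(sd[130:280,210:380],(400,400),interpolation=cv2.INTER_CUBIC)
cv2.imwrite("pics/w9.png",np.hstack([a,b]))
E
```

```text
pistol frame mm [  5.3  -5.2 257.9] rot [-1.576e+00 -1.000e-03  3.200e-02] F [-0.8  0.2  0.4] open 0.08511317193626161 t 21.15
```

View pics/w9.png

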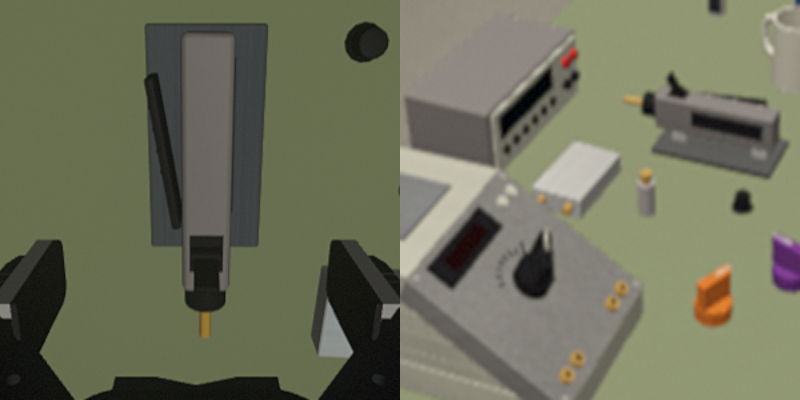

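The knob is on the shaft with its pointer past the last tick, the lever is forward, the paddle is sprung back out, the bystanders are in place and the gripper is clear. Handing in.

```bash
python3 -c "
from station import workorder
print(workorder.job_done())"
```

```text
the job is handed in; nothing more can be done
None
```

I finished all four steps in order and handed the job in at about 21 s of the 64 s allowed. No verdict was reported.

- **Knob:** I pushed it home on the D-shaft, where it met the panel at about 10 N and sat about 0.3 mm from my estimate of home. I then turned it clockwise until the torque rose, and turned it back 12° within the play before letting go. The last picture shows the pointer just past the last dial tick.
- **Lock-off lever:** I pushed it forward to its stop, with the force rising to about 18 N along the pistol and no further movement. The pictures before and after the squeeze show it leaning towards the brass tip.
- **Paddle:** I squeezed it after the lever was forward, for at least half a second. The jaws stopped at 36.5 mm, against 38 mm expected; the jaw reading ran about 1 mm low on the knob too. The last picture shows it released and the gripper clear.
- **Bystanders:** none of those in the last pictures looks moved. I did not measure them.

**Disagreement:** before I backed off, the knob read about 0.39 rad past the shaft's nominal stop, more than the 0.25 rad of stated play. I took this as winding against the stop. The knob hides the shaft, so I inferred its final angle from the knob and the torque rather than seeing it.

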